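# Check that a scooter's brake lever stops short of the bar

### The job

Check the brake lever on the scooter handlebar: with the gripper's fingers kept on its outer side, press the outer half of the blade in towards the bar with the backs of the fingers until it comes up against its stop, short of the grip, without forcing it, and keep it there for at least a second. Then ease the lever back out under the fingers, without letting it snap back, and move clear. Pinch nothing, and leave the rubber grip, the thumb throttle and the things lying on the bench alone.

Things in the scene. Friction and masses are not known exactly. Their poses are not given: they have to be found in the camera images.
- fixture: Scooter cockpit on a bolted-down steel base plate (200 x 160 mm): stem tube and straight 450 mm handlebar. Origin: underside of the plate, on the bench. z up; y along the bar; -x is the scooter's front, roughly towards the robot. Bar axis 170 mm above the bench, over the origin; highest point (display at mid-bar) 225 mm. Brake lever on the -y half, in front (-x) of the bar. Never moves.
- lever_blade: Level aluminium brake lever blade. Origin: press point at mid-height of its outer face, 36 mm from the free end. Axes turn with it: +x into the face, towards the bar (press direction); +y along the blade to the pivot; z up. 15 mm high, 10 mm thick (x 0 to 10), straight from y -24 to 56 mm; its outer half is y < 32 mm. The space before the face and below the blade is free to 40 mm above the bench.
- lever_ball (a point): Centre of the ball, 8 mm in radius, at the blade's free end; in the blade's frame at x 5, y -28 mm, so it stands 3 mm proud of the outer face.
- brake_lever (a joint): Lever angle, rad: 0 at rest, fully out; grows as the blade goes in; 0.28 at its hard stop, 28 mm of travel at the press point. Hinge upright, at x 47, y 100 mm in the blade's frame. Return spring: 2.4 N at the press point to start, 7 N just before the stop. Gap from blade to grip at the press point 57 mm at rest, 28 mm at the stop. Let go of, it snaps back in about 0.06 s.
- lever_side_grip: Rubber grip behind the lever, 32 mm thick (collar 37 mm), 125 mm long. Origin on the bar's axis at the grip's inner end; it runs from there along its own -y. Not to be touched.
- thumb_throttle (a joint): Thumb throttle, a small grey plastic paddle 40 mm long behind (rider's side of) the bar, 83 mm from the middle on the +y half. 0 rad at rest, grows when pressed. Not to be pressed.
- caliper: Digital caliper lying flat on the bench, about 225 x 70 x 14 mm. Origin at the underside's centre. Bystander.
- force_gauge: Grey hand-held push-pull force gauge lying on its back, 145 x 66 x 34 mm with a 50 mm steel probe at its +x end. Origin at the underside's centre. Bystander.
- solvent_bottle: White round bottle with a cap, standing, 62 mm across and 155 mm tall. Origin at the underside's centre. Bystander.
- wrench: Steel combination wrench lying flat, 150 mm long, 8 mm thick. Origin at the underside's centre. Bystander.

How it is judged (in metres and radians):
On the way:
1. the brake lever is held against its stop (within 0.025 rad) for one second by the fingers alone, on the outer half of the blade and from its outer side (value of joint brake_lever above 0.255 rad and contact force between the fingers and lever_blade above 2 N and y of the grasp point in the frame of lever_blade below 0.045 m and x of the grasp point in the frame of lever_blade below 0 m), for 1 s.
At the end, for the whole second after the job is handed in: The brake lever is back at rest (within 0.02 rad of fully out), the throttle unpressed, and the caliper, force gauge, bottle and wrench each within 15 mm of where they started (value of joint brake_lever below 0.02 rad and value of joint thumb_throttle below 0.05 rad and distance of each of caliper, force_gauge, solvent_bottle, wrench from where it was at the start of the episode below 0.015 m); the robot touches nothing.
It fails at once if the lever is let go and snaps back (faster than 3 rad/s) (velocity of joint brake_lever below -3 rad/s).
It fails at once if the blade is taken between the fingers or pulled from inside: the fingers touch it while the point between them is not on its outer side (contact force between the fingers and lever_blade above 0.5 N and x of the grasp point in the frame of lever_blade above 0 m).
It fails at once if the lever is forced (more than 60 N on the blade) (contact force between anything else and lever_blade above 60 N).
It fails at once if the robot touches the grip behind the lever (more than 2 N) or presses the thumb throttle (contact force between any of the fingers, the arm and lever_side_grip above 2 N or value of joint thumb_throttle above 0.1 rad).
It fails at once if a thing on the bench is disturbed (moved more than 15 mm) (distance of any of caliper, force_gauge, solvent_bottle, wrench from where it was at the start of the episode above 0.015 m).
It also fails if it takes over 40 s, if anything falls off the work surface, if the arm or the gripper's body presses on something with over 40 N, if the wrist force passes 120 N, or if a joint passes its speed limit or range.

### The arm

A 6-joint arm with a two-finger parallel gripper is mounted at the origin on the work surface. World frame = base frame: x ahead of the robot, y to its left, z up, the work surface at z = 0. Lengths are in mm, angles in rad, forces in N, time in s.
With the tool pointing down it reaches from about 275 to 1000 mm from the base axis. Payload 8.4 kg.
Tool frame: the origin (TCP) lies at the very end of the fingers, on their centre line; the grasp point (between the pads) lies 19 mm behind it; z points along the fingers, y is the direction in which the jaws open and shut (so a half turn about z gives the same grasp; the last joint's range is limited). The gripper opens to 85 mm and grips with 20 to 120 N. Pads are 22 mm wide; open, the fingers measure 114 mm over their backs; the gripper's body (76 mm by 85 mm) begins 54 mm behind the grasp point. The pads swing forward as they close: fully open they stand 13 mm farther back than shut.
Start: joints at [1.294, 0.353, 1.633, -0, 1.155, -0.002], TCP at [169.595, 601.553, 231.281] pointing down, gripper open.
Joint ranges: [-2.63, 2.63], [-0.92, 2.1], [0.06, 2.66], [-1.3, 4.44], [0, 2.69], [-3.02, 3.02]. Speed limits (rad/s): [2.22, 2.22, 2.79, 3.14, 3.14, 3.14].

### API

Orientations are given as [roll, pitch, yaw] about the fixed x, y, z axes, in that order (R = Rz(yaw) Ry(pitch) Rx(roll)).
In Python, from rig import sense, grab_frame, get_calibration, sign_off, boxes_of, trace gives the robot as it stands.
- The arm moves only by the tool servo_tool, never from a script. Its argument "rows" is a list of rows, each a list of 3 entries, a list of its own where there are three numbers: the finger opening in mm, from 0 to 85.4, then the shift along the tool's x, y, z in mm, then the turn, a rotation vector about the tool's x, y, z in degrees. A call has 1 to 8 rows; each row shifts and turns the commanded pose from where the row before left it, along the tool's axes as they then stand; what a row does not reach is not made up. A row lasts 1/8 s, in which the tool goes at most 62.5 mm and 10.7 degrees, less where a joint would pass 70% of its speed; a pose out of reach is approached as far as the arm can. A call is refused whole if a number of a shift passes 62.5 or a number of a turn 10.7, either way. A call with a gripper value outside its range is refused whole. The fingers move at their own pace and stop on an object; "force" is the grip in N (left out, the last holds). Time passes only in rows, so rows that do not move let the fingers close. It gives the time, the measured TCP pose, the force and the opening at its end, in the units of the state.
- sense(): the state, without advancing time (a new reading comes with each control period).
- grab_frame(name): name is "scene" or "top" or "wrist"; returns the picture (420x560x3 uint8, blue, green, red); there is no depth.
- get_calibration(name): a dict with "intrinsics" (3x3 intrinsics, pixels), "world_to_cam" (4x4, takes a point from world to camera coordinates). Camera axes: x right, y down, z forward; pixel columns grow to the right and rows downward; lengths in mm; the calibration is good to about 2 mm. A picture is of the moment at which its call begins: read the wrist's pose just before it. get_calibration takes no time and is no camera call; for the wrist camera it gives the pose at the moment of the call.
- sign_off(): hands the job in, once; it reports no verdict.
Trained networks look in the newest picture that a camera, given by its name, has taken for a name from the list of things; names that differ only in an ending like _2 or _b are one class to them, and where a whole thing is asked for, a point or a joint stands for the part that bears it (a point fixed in the world has none). Each returns a list of dicts, best first, with "conf" (0 to 1); they miss things now and then, are a little off and sometimes report something else, mostly with a low value. They report only what shows in the picture. A call takes as long as a camera call.
- boxes_of(camera, thing): "centre" ([x, y, z] in mm, in the coordinates of the camera as it stood for that picture, good to about 4 mm: the middle of the surface that is visible of it).
- trace(camera, thing): "mask" (420x560 bool, what is visible of it).
The state is a dict: "clock": time; "qpos": joint angles; "qvel": joint speeds; "joint_efforts": joint torques, N m; "eef_pos": TCP position; "tcp_rot": TCP orientation; "contact_force": force on the tool from outside, world axes, zero at the start; "wrist_torque": the same for the moment, N m; "opening": opening from 0.0 (shut) to 1.0 (fully open).
Only numpy, scipy, OpenCV 4.12 (cv2) and the standard library are available. Lean on these libraries where they do the work, as an engineer would, in place of code of your own. Each camera call takes 0.05 s, during which the arm holds its last target. There are 200 camera calls.

## Working session

There is one attempt and no reset: what is moved stays moved. The work goes in short steps, Python scripts to look and compute and a tool call to move; the robot and the scene stay as the last step left them, time stands still between calls to the robot, and variables do not carry over. Pictures are saved under pics/ and viewed, about 8 in all and at most 12, crops included, and the job is handed in when it is done.

Besides the shell and the picture viewer there is one more tool, called after "Call:" as name(argument=value, ...) on one line, values as JSON. servo_tool: Moves the arm, as the interface text tells. Its arguments: {"type":"object","properties":{"rows":{"type":"array","items":{"type":"array"}},"force":{"type":"number"}},"required":["rows"]}

```bash
mkdir -p pics
cat > h.py <<'E'
import numpy as np,cv2
from rig import *
def w(cam,p):
    T=np.array(get_calibration(cam)["world_to_cam"]);return np.linalg.inv(T)@np.append(p,1)
E
python3 - <<'E'
from h import *
ims=[]
for c in ["scene","top"]:
    im=grab_frame(c);cv2.imwrite(f"pics/{c}0.png",im)
    for n in ["fixture","lever_blade","lever_ball","lever_side_grip","thumb_throttle","caliper","force_gauge","solvent_bottle","wrench"]:
        for d in boxes_of(c,n)[:2]: print(c,n,round(d["conf"],2),w(c,d["centre"])[:3].round())
s=sense();print(s["clock"],s["eef_pos"],s["tcp_rot"])
E
```

```text
scene fixture 0.66 [630.  58. 161.]
scene lever_blade 0.53 [584. -99. 174.]
scene lever_ball 0.9 [583. -97. 175.]
scene lever_ball 0.32 [ 674. -268.   99.]
scene lever_side_grip 0.96 [662. -79. 182.]
scene caliper 0.96 [316. 137.   8.]
scene force_gauge 0.8 [494. 354.  29.]
scene solvent_bottle 0.83 [ 675. -270.  101.]
scene solvent_bottle 0.32 [496. 356.  28.]
top fixture 0.96 [586.  72. 162.]
top lever_blade 0.5 [582. -92. 172.]
top lever_ball 0.51 [579. -94. 174.]
top lever_side_grip 0.67 [651. -70. 180.]
top thumb_throttle 0.6 [585. 164. 174.]
top caliper 0.66 [311. 133.   9.]
top force_gauge 0.92 [470. 357.  37.]
top force_gauge 0.52 [584. -81. 178.]
top wrench 0.57 [ 659. -103.    4.]
1.0 [169.61807424 601.53369504 231.27237313] [-3.14155884e+00 -2.23011554e-07  2.86675737e+00]
```

View pics/top0.png

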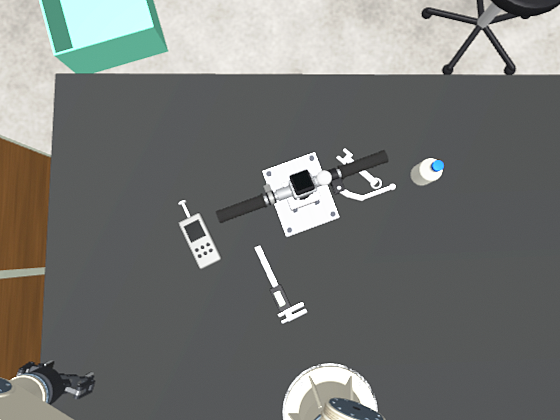

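View pics/scene0.png

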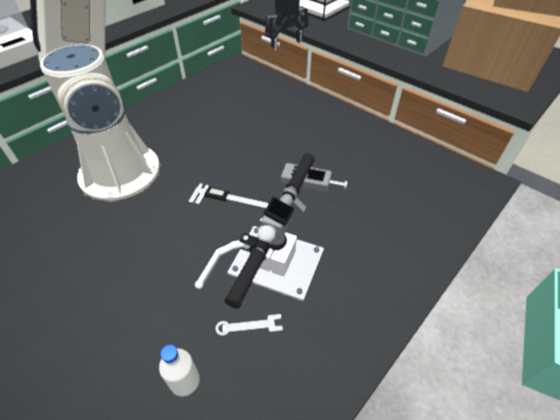

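The top view shows the lever with its ball at (393,187), the bend at about (362,197), and the bar from (218,216) to (386,157). The scene view has the ball at (199,285). The bottle, caliper and wrench are clear of the lever.

```bash
cat >> h.py <<'E'
def ray(cam,px,z):
    c=get_calibration(cam);K=np.array(c["intrinsics"]);T=np.linalg.inv(np.array(c["world_to_cam"]))
    d=T[:3,:3]@np.linalg.inv(K)@np.array([*px,1.]);o=T[:3,3]
    return o+d*(z-o[2])/d[2]
E
python3 - <<'E'
from h import *
for z in (150,160,170,180): print(z,ray("top",(393,187),z).round(),ray("scene",(199,285),z).round(),ray("top",(362,197),z).round(),ray("scene",(219,248),z).round())
a,b=ray("top",(218,216),170),ray("top",(386,157),170);print(a,b,np.degrees(np.arctan2(*(a-b)[:2][::-1])),(a+b)/2)
for c in ("top","scene"):
    grab_frame(c)
    for d in trace(c,"lever_blade")[:1]:
        m=d["mask"];ys,xs=np.nonzero(m);print(c,d["conf"],m.sum(),xs.min(),xs.max(),ys.min(),ys.max())
E
```

```text
150 [ 599. -150.  150.] [ 589. -138.  150.] [573. -71. 150.] [551. -50. 150.]
160 [ 598. -147.  160.] [ 594. -141.  160.] [572. -69. 160.] [557. -54. 160.]
170 [ 596. -145.  170.] [ 600. -144.  170.] [571. -67. 170.] [563. -58. 170.]
180 [ 595. -143.  180.] [ 606. -147.  180.] [570. -66. 180.] [569. -62. 180.]
[523.231826   289.95181624 170.        ] [ 672.26855095 -129.09563192  170.        ] 109.57823308096346 [597.75018847  80.42809216 170.        ]
top 0.48 193 350 394 184 199
scene 0.57 365 195 232 244 288
```

Call:
servo_tool(rows=[[0,[0,0,0],[0,0,9.2]],[0,[0,0,0],[0,0,9.2]],[0,[0,0,0],[0,0,9.2]],[0,[0,0,0],[0,0,9.2]],[0,[0,0,0],[0,0,9.2]],[0,[0,0,0],[0,0,9.2]],[0,[0,0,0],[0,0,0]]], force=40)

```text
clock: 2.08
eef_pos: [169.6, 601.5, 231.3]
tcp_rot: [3.142, 0.0, 1.905]
contact_force: [-0.3, 0.3, 0.1]
opening: 0.0
```

Call:
servo_tool(rows=[[0,[-51,7,0],[0,0,0]],[0,[-51,7,0],[0,0,0]],[0,[-51,7,0],[0,0,0]],[0,[-51,7,0],[0,0,0]],[0,[-51,7,0],[0,0,0]],[0,[-51,7,0],[0,0,0]],[0,[-51,7,0],[0,0,0]],[0,[-51,7,0],[0,0,0]]])

```text
clock: 3.08
eef_pos: [356.4, 232.8, 231.6]
tcp_rot: [3.141, -0.0, 1.908]
contact_force: [1.3, -0.7, 0.8]
opening: -0.002
```

Call:
servo_tool(rows=[[0,[-51,7,0],[0,0,0]],[0,[-51,7,0],[0,0,0]],[0,[-51,7,0],[0,0,0]],[0,[-51,7,0],[0,0,0]],[0,[-51,7,0],[0,0,0]],[0,[-51,0,0],[0,0,0]],[0,[-51,0,0],[0,0,0]],[0,[0,0,0],[0,0,0]]])

```text
clock: 4.08
eef_pos: [506.3, -94.7, 231.3]
tcp_rot: [3.141, 0.001, 1.904]
contact_force: [-0.6, 0.2, 0.7]
opening: 0.002
```

Run:
```python
from h import *
s=sense();im=grab_frame("wrist");cv2.imwrite("pics/w1.png",im)
print(s["eef_pos"],s["tcp_rot"])
for n in ["lever_blade","lever_ball","lever_side_grip"]:
    for d in boxes_of("wrist",n)[:2]: print(n,round(d["conf"],2),w("wrist",d["centre"])[:3].round())
for d in trace("wrist","lever_blade")[:1]:
    m=d["mask"];ys,xs=np.nonzero(m);print(d["conf"],m.sum(),xs.min(),xs.max(),ys.min(),ys.max())
```

```text
[506.34333063 -94.70334153 231.32515226] [3.14108037e+00 9.48708021e-04 1.90391064e+00]
lever_blade 0.85 [577. -73. 177.]
lever_side_grip 0.72 [648. -63. 180.]
0.63 3161 378 436 179 329
```

View pics/w1.png

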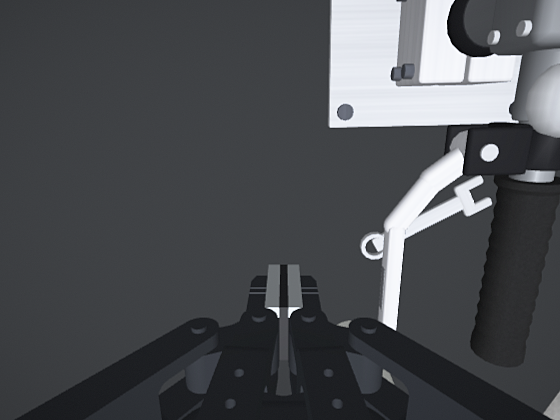

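The wrist view shows the blade running from the bend at (387,230) to (383,325), where a knuckle hides its end. The grip is at about (510,270). Next I'll turn the face edge into world positions.

Run:
```python
from h import *
m=trace("wrist","lever_blade")[0]["mask"]
L=[]
for r in range(245,325,10):
    xs=np.nonzero(m[r])[0]
    print(r,xs.min(),xs.max());L.append(ray("wrist",(xs.min(),r),177))
L=np.array(L);print(L[[0,-1]].round(1))
p=np.polyfit(L[:,1],L[:,0],1);print(p,"yaw",np.degrees(np.arctan(-p[0])))
a=np.array([.3256,.9455]);
for r in (230,): print(ray("wrist",(387,r),177))
t=np.array([541-0,-133]);print("face x at y=-119",np.polyval(p,-119))
```

```text
245 384 403
255 384 402
265 383 401
275 382 400
285 381 400
295 379 399
305 380 398
315 379 397
[[ 564.7  -74.4  177. ]
 [ 581.9 -120.4  177. ]]
[-3.62885575e-01  5.37946121e+02] yaw 19.94510421504089
[562.42476978 -64.91069171 177.        ]
face x at y=-119 581.1295039377632
```

Call:
servo_tool(rows=[[0,[-24,14,0],[0,0,0]],[0,[-24,14,0],[0,0,0]],[0,[0,5,20],[0,0,0]],[0,[0,0,28],[0,0,0]],[0,[0,0,28],[0,0,0]],[0,[0,0,0],[0,0,0]],[0,[0,0,0],[0,0,0]]])

```text
clock: 5.25
eef_pos: [552.8, -126.0, 156.3]
tcp_rot: [3.141, 0.001, 1.904]
contact_force: [0.8, 0.4, 0.0]
opening: 0.003
```

Run:
```python
from h import *
a=grab_frame("scene")[215:325,150:290];b=grab_frame("top")[140:230,310:450]
cv2.imwrite("pics/c2.png",np.vstack([cv2.resize(a,(700,300*700//382//1)) [:300],cv2.resize(b,(700,300))]))
cv2.imwrite("pics/c2a.png",cv2.resize(a,None,fx=5,fy=5,interpolation=cv2.INTER_CUBIC))
s=sense();print(s["clock"],s["eef_pos"],s["contact_force"])
```

```text
5.35 [ 553.11244587 -126.29955331  156.73315551] [ 0.53889739 -0.41870529 -0.34159301]
```

View pics/c2a.png

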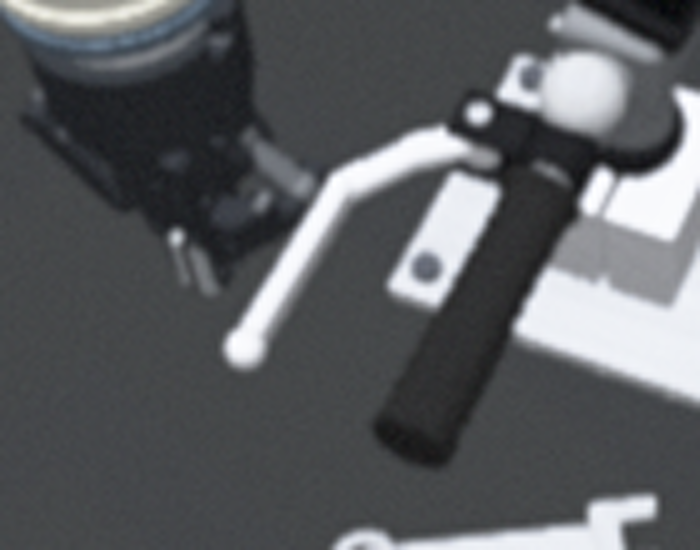

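The scene crop shows the closed fingers standing just outside the blade, about mid-length on its outer half, with nothing touching. I'll close in gently.

Call:
servo_tool(rows=[[0,[0,5,0],[0,0,0]],[0,[0,4,0],[0,0,0]],[0,[0,2,0],[0,0,0]],[0,[0,1,0],[0,0,0]],[0,[0,1,0],[0,0,0]],[0,[0,0,0],[0,0,0]]])

```text
clock: 6.1
eef_pos: [564.5, -122.2, 155.2]
tcp_rot: [-3.141, -0.0, 1.903]
contact_force: [-0.6, -0.8, 0.1]
opening: -0.002
```

Call:
servo_tool(rows=[[0,[0,1,0],[0,0,0]],[0,[0,1,0],[0,0,0]],[0,[0,1,0],[0,0,0]],[0,[0,1,0],[0,0,0]],[0,[0,0,0],[0,0,0]],[0,[0,0,0],[0,0,0]]])

```text
clock: 6.85
eef_pos: [568.2, -120.9, 155.2]
tcp_rot: [-3.141, -0.0, 1.903]
contact_force: [0.2, 0.2, 0.2]
opening: 0.003
```

Call:
servo_tool(rows=[[0,[0,1,0],[0,0,0]],[0,[0,1,0],[0,0,0]],[0,[0,1,0],[0,0,0]],[0,[0,1,0],[0,0,0]],[0,[0,0,0],[0,0,0]],[0,[0,0,0],[0,0,0]]])

```text
clock: 7.6
eef_pos: [571.7, -120.0, 155.2]
tcp_rot: [-3.141, 0.0, 1.903]
contact_force: [-3.6, -4.9, 0.2]
opening: 0.0
```

Call:
servo_tool(rows=[[0,[-1,1.7,0],[0,0,-1]],[0,[-1,1.7,0],[0,0,-1]],[0,[-1,1.7,0],[0,0,-1]],[0,[-1,1.7,0],[0,0,-1]],[0,[0,0,0],[0,0,0]]])

```text
clock: 8.22
eef_pos: [579.4, -121.3, 155.1]
tcp_rot: [-3.14, -0.0, 1.973]
contact_force: [-4.3, -2.7, 1.6]
opening: 0.002
```

Run:
```python
from h import *
for _ in range(4):
    im=grab_frame("top");s=sense();R=cv2.Rodrigues(np.zeros(3))[0];y=s["tcp_rot"][2];f=s["contact_force"]
    print(s["clock"],s["eef_pos"].round(1),f.round(1),"press",round(-(f[0]*np.sin(y)-f[1]*np.cos(y)),1),"along",round(f[0]*np.cos(y)+f[1]*np.sin(y),1))
a=grab_frame("scene")[215:325,150:290]
cv2.imwrite("pics/c3.png",np.hstack([cv2.resize(a,(400,314),interpolation=2),cv2.resize(im[140:230,330:430],(350,314),interpolation=2)]))
```

```text
8.275 [ 579.3 -121.2  155.1] [-3.6 -3.1  1.1] press 4.5 along -1.4
8.325 [ 579.3 -121.3  155.1] [-4.2 -3.7  1. ] press 5.3 along -1.7
8.375 [ 579.3 -121.3  155.2] [-4.5 -3.5  1.5] press 5.5 along -1.5
8.425 [ 579.3 -121.3  155.2] [-3.7 -4.5  1. ] press 5.2 along -2.7
```

View pics/c3.png

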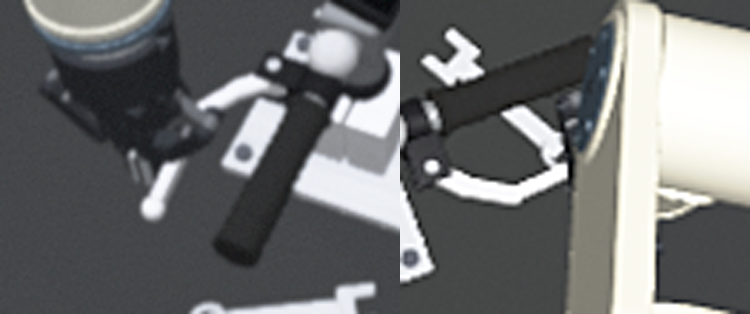

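The lever is moving in under the finger backs, at about 5 N. The knuckles stay well above and clear of the grip.

Call:
servo_tool(rows=[[0,[-1,1.7,0],[0,0,-1]],[0,[-1,1.7,0],[0,0,-1]],[0,[-1,1.7,0],[0,0,-1]],[0,[-1,1.7,0],[0,0,-1]],[0,[-1,1.7,0],[0,0,-1]],[0,[-1,1.7,0],[0,0,-1]],[0,[-1,1.7,0],[0,0,-1]],[0,[0,0,0],[0,0,0]]])

```text
clock: 9.48
eef_pos: [592.8, -122.2, 155.1]
tcp_rot: [-3.14, -0.001, 2.095]
contact_force: [-5.7, -3.9, 3.6]
opening: -0.0
```

Call:
servo_tool(rows=[[0,[-1,1.7,0],[0,0,-1]],[0,[-0.5,0.9,0],[0,0,-0.5]],[0,[-0.5,0.9,0],[0,0,-0.5]],[0,[0,0,0],[0,0,0]]])

```text
clock: 9.98
eef_pos: [596.6, -122.1, 155.1]
tcp_rot: [-3.14, -0.001, 2.13]
contact_force: [-5.8, -2.8, 3.1]
opening: -0.004
```

Call:
servo_tool(rows=[[0,[-0.5,0.9,0],[0,0,-0.5]],[0,[-0.5,0.9,0],[0,0,-0.5]],[0,[0,0,0],[0,0,0]]])

```text
clock: 10.35
eef_pos: [598.6, -122.0, 155.1]
tcp_rot: [-3.14, -0.001, 2.148]
contact_force: [-6.0, -3.2, 2.9]
opening: -0.002
```

Call:
servo_tool(rows=[[0,[-0.5,0.9,0],[0,0,-0.5]],[0,[0,0,0],[0,0,0]]])

```text
clock: 10.6
eef_pos: [599.6, -122.0, 155.1]
tcp_rot: [-3.14, -0.001, 2.156]
contact_force: [-5.6, -5.0, 3.4]
opening: -0.0
```

Call:
servo_tool(rows=[[0,[-0.3,0.8,0],[0,0,-0.5]],[0,[0,0,0],[0,0,0]]])

```text
clock: 10.85
eef_pos: [600.4, -121.9, 155.1]
tcp_rot: [-3.139, -0.001, 2.165]
contact_force: [-6.4, -4.3, 2.5]
opening: -0.001
```

Call:
servo_tool(rows=[[0,[-0.3,0.8,0],[0,0,-0.5]],[0,[0,0,0],[0,0,0]]])

```text
clock: 11.1
eef_pos: [600.8, -121.9, 155.1]
tcp_rot: [-3.139, -0.001, 2.174]
contact_force: [-7.9, -5.5, 5.0]
opening: -0.001
```

Call:
servo_tool(rows=[[0,[-0.2,0.6,0],[0,0,-0.3]],[0,[0,0,0],[0,0,0]]])

```text
clock: 11.35
eef_pos: [600.9, -121.9, 155.1]
tcp_rot: [-3.138, -0.002, 2.179]
contact_force: [-10.2, -6.4, 5.9]
opening: -0.002
```

Call:
servo_tool(rows=[[0,[-0.2,0.6,0],[0,0,-0.3]],[0,[0,0,0],[0,0,0]]])

```text
clock: 11.6
eef_pos: [601.0, -121.9, 155.0]
tcp_rot: [-3.137, -0.002, 2.184]
contact_force: [-11.9, -6.2, 6.9]
opening: -0.006
```

The position has stopped advancing while the force has gone from 7 to 13 N, so the lever is on its stop. I'll hold here.

Call:
servo_tool(rows=[[0,[0,0.3,0],[0,0,0]],[0,[0,0,0],[0,0,0]],[0,[0,0,0],[0,0,0]],[0,[0,0,0],[0,0,0]],[0,[0,0,0],[0,0,0]],[0,[0,0,0],[0,0,0]],[0,[0,0,0],[0,0,0]],[0,[0,0,0],[0,0,0]]])

```text
clock: 12.6
eef_pos: [601.0, -122.0, 155.0]
tcp_rot: [-3.136, -0.002, 2.184]
contact_force: [-13.2, -8.1, 7.8]
opening: -0.001
```

Call:
servo_tool(rows=[[0,[0,0,0],[0,0,0]],[0,[0,0,0],[0,0,0]],[0,[0,0,0],[0,0,0]],[0,[0,0,0],[0,0,0]]])

```text
clock: 13.1
eef_pos: [601.0, -122.0, 155.0]
tcp_rot: [-3.136, -0.002, 2.184]
contact_force: [-12.6, -7.8, 6.5]
opening: 0.003
```

Run:
```python
from h import *
a=grab_frame("scene")[215:325,150:290];b=grab_frame("wrist");s=sense();print(s["clock"],s["eef_pos"],s["contact_force"])
cv2.imwrite("pics/c4.png",np.hstack([cv2.resize(a,(382,300),interpolation=2),cv2.resize(b,(400,300))]))
```

```text
13.2 [ 601.0115074  -121.94682644  155.02560824] [-12.09602414  -8.07131261   7.86668474]
```

View pics/c4.png

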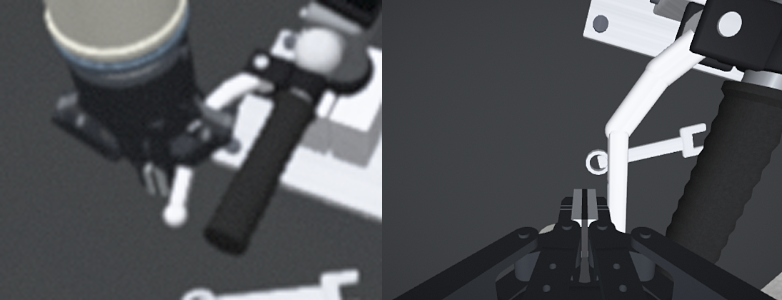

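The lever is at the stop, with a clear gap between it and the grip. The fingers are on the outer side and the blade runs parallel to the tool. I'll check the blade angle before easing out.

Run:
```python
from h import *
im=grab_frame("wrist");m=trace("wrist","lever_blade")[0]["mask"]
ys,xs=np.nonzero(m);print(ys.min(),ys.max())
L=[]
for r in range(200,310,8):
    x=np.nonzero(m[r])[0]
    if len(x): L.append((r,x.min(),x.max(),*ray("wrist",(x.max(),r),177)[:2],*ray("wrist",(x.min(),r),177)[:2]))
L=np.array(L);print(L.round(1))
for i in (3,5): 
    p=np.polyfit(L[:,i+1],L[:,i],1);print(np.degrees(np.arctan(-p[0])))
```

```text
99 325
[[ 200.   316.   344.   593.3  -72.2  585.1  -77.9]
 [ 208.   316.   343.   594.8  -74.7  586.9  -80.3]
 [ 216.   316.   344.   596.9  -76.9  588.7  -82.7]
 [ 224.   316.   344.   598.8  -79.3  590.5  -85.1]
 [ 232.   316.   343.   600.4  -81.9  592.4  -87.6]
 [ 240.   316.   343.   602.4  -84.4  594.3  -90.1]
 [ 248.   316.   343.   604.4  -86.9  596.2  -92.7]
 [ 256.   315.   343.   606.4  -89.5  597.8  -95.5]
 [ 264.   315.   342.   608.1  -92.3  599.8  -98.1]
 [ 272.   315.   342.   610.1  -94.9  601.8 -100.8]
 [ 280.   315.   342.   612.2  -97.6  603.8 -103.5]
 [ 288.   316.   341.   614.1 -100.5  606.2 -106.1]
 [ 296.   319.   341.   616.2 -103.3  609.2 -108.2]
 [ 304.   320.   341.   618.4 -106.1  611.7 -110.8]]
36.48975286686227
37.81281657484978
```

The blade measures about 0.29 rad in, which agrees with the stop at 0.28, and the fingers are at blade y of about +3 mm. Next I'll ease the lever out along the same arc.

Call:
servo_tool(rows=[[0,[0.5,-1,0],[0,0,0.5]],[0,[1,-1.7,0],[0,0,1]],[0,[1,-1.7,0],[0,0,1]],[0,[1,-1.7,0],[0,0,1]],[0,[1,-1.7,0],[0,0,1]],[0,[1,-1.7,0],[0,0,1]],[0,[1,-1.7,0],[0,0,1]],[0,[1,-1.7,0],[0,0,1]]])

```text
clock: 14.3
eef_pos: [588.1, -122.0, 155.2]
tcp_rot: [-3.14, 0.0, 2.053]
contact_force: [-4.2, -5.6, 1.6]
opening: 0.001
```

Call:
servo_tool(rows=[[0,[1,-1.7,0],[0,0,1]],[0,[1,-1.7,0],[0,0,1]],[0,[1,-1.7,0],[0,0,1]],[0,[1,-1.7,0],[0,0,1]],[0,[1,-1.7,0],[0,0,1]],[0,[1,-1.7,0],[0,0,1]],[0,[1,-1.7,0],[0,0,1]],[0,[1,-1.7,0],[0,0,1]]])

```text
clock: 15.3
eef_pos: [572.8, -120.1, 155.2]
tcp_rot: [-3.141, 0.001, 1.913]
contact_force: [-2.8, -5.1, 0.7]
opening: 0.002
```

Call:
servo_tool(rows=[[0,[0,-1,0],[0,0,0]],[0,[0,-1,0],[0,0,0]],[0,[0,-1,0],[0,0,0]],[0,[0,-1,0],[0,0,0]],[0,[0,-1,0],[0,0,0]],[0,[0,-1,0],[0,0,0]],[0,[0,-1,0],[0,0,0]],[0,[0,0,0],[0,0,0]]])

```text
clock: 16.3
eef_pos: [566.7, -121.9, 155.3]
tcp_rot: [3.141, 0.0, 1.914]
contact_force: [0.2, 0.3, -0.4]
opening: 0.0
```

Contact is off, and the lever followed the fingers all the way out. I'll back off, then lift clear.

Call:
servo_tool(rows=[[0,[0,-10,0],[0,0,0]],[0,[0,-20,0],[0,0,0]],[0,[0,-30,0],[0,0,0]],[0,[0,-20,-20],[0,0,0]],[0,[0,0,-40],[0,0,0]],[0,[0,0,-20],[0,0,0]],[0,[0,0,0],[0,0,0]],[0,[0,0,0],[0,0,0]]])

```text
clock: 17.3
eef_pos: [490.2, -148.8, 234.3]
tcp_rot: [-3.14, -0.001, 1.914]
contact_force: [0.7, -0.2, 1.3]
opening: -0.001
```

Run:
```python
from h import *
s=sense();print(s["clock"],s["eef_pos"],s["contact_force"],s["qvel"].round(3))
grab_frame("wrist");m=trace("wrist","lever_blade")[0]["mask"];L=[]
ys,xs=np.nonzero(m);print(xs.min(),xs.max(),ys.min(),ys.max())
im=grab_frame("scene");b=grab_frame("top")
for n in ["caliper","force_gauge","solvent_bottle","lever_ball"]:
    for d in boxes_of("scene",n)[:1]: print(n,round(d["conf"],2),w("scene",d["centre"])[:3].round())
o=cv2.imread("pics/scene0.png")
cv2.imwrite("pics/c5.png",np.hstack([cv2.resize(im[100:410,120:400],(390,432)),cv2.resize(o[100:410,120:400],(390,432))]))
```

```text
17.3 [ 490.1786455  -148.76929491  234.31092791] [ 0.72116935 -0.18704531  1.28132199] [0.004 0.014 0.002 0.002 0.003 0.001]
429 506 99 289
caliper 0.81 [318. 136.  10.]
force_gauge 0.64 [497. 355.  31.]
solvent_bottle 0.94 [ 673. -268.  100.]
lever_ball 0.69 [585. -99. 173.]
```

View pics/c5.png

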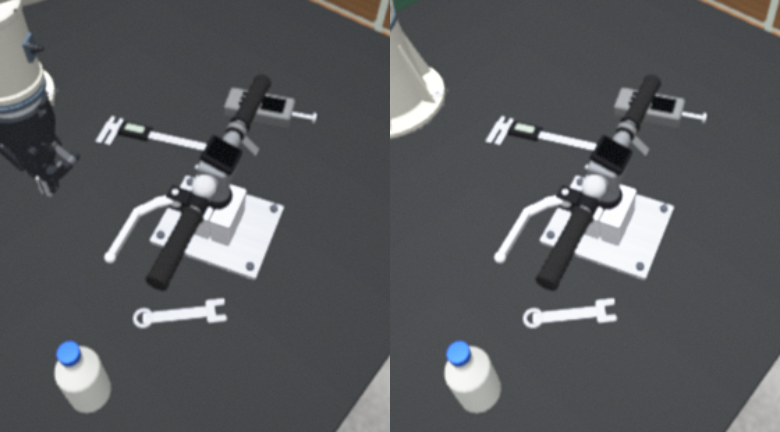

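The before and after views match: ball at (110,257) against (500-390,257), and everything on the bench unmoved. The arm is clear.

```bash
python3 -c "
from rig import *
print(sign_off())"
```

```text
the job is handed in; nothing more can be done
None
```

I pressed the brake lever in to its stop, held it there and eased it back out. The arm is clear and the job is handed in; sign-off gave no verdict.

- **Press and hold:** I pushed with the backs of the closed fingers on the outer half of the blade, about 3 mm from the press point. Pressing force was 5–7 N on the way in. At the stop the fingers stopped advancing and it rose to about 15 N sideways (17 N with the upward part). I held there for over 1.5 s. The picture put the lever at about 0.29 rad, which agrees with the 0.28 rad stop.
- **Release:** I backed off along the same arc at about 0.14 rad/s. The lever stayed on the fingers until it was back out, and the contact force then fell to zero.
- **Final checks:** The last picture matches the first for the lever, throttle, caliper, force gauge, bottle and wrench. The caliper, gauge and bottle re-measured within about 4 mm of their starting positions; the throttle and wrench I compared by eye only. The whole run took about 17 s.
- **Disagreements:** An upward force of about 7 N appeared at the stop, probably from the sloped finger backs. The detector's position for the lever ball was about 45 mm off in y, so I located the lever from the pictures instead.

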